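# Gauge the look-alike snap caps and click the right one onto the terminal post

### The job

Test the two look-alike black caps on the steel gauge pin: the good one slides fully down to the shoulder (have it down there before you use it, even if you already know that the other is tight), and the tight one, which stops high on the pin, goes into the empty grey reject tray. Then press the good cap straight onto the terminal post until it clicks past the sprung nubs, and keep pressing after the force drops so that the rubber seal ring under it is well squeezed; finish like that, with the gripper still holding the cap pressed down. Leave everything else on the bench where it is.

Things in the scene. Friction and masses are not known exactly. Their poses are not given: they have to be found in the camera images.
- cap_1_mid (a point): centre (on the axis, 20 mm above the mouth; z up the axis) of one of two look-alike black plastic snap caps, round cups standing mouth down: 32 mm outside diameter, 40 mm tall, 40 g, closed top, hollow 34 mm deep, with a 3 mm high inward lip at the mouth. The lip's clear bore is 21 mm in one cap, 14.4 mm in the other; it cannot be seen from outside, only found on the gauge pin
- cap_2_mid (a point): centre (on the axis, 20 mm above the mouth; z up the axis) of one of two look-alike black plastic snap caps, round cups standing mouth down: 32 mm outside diameter, 40 mm tall, 40 g, closed top, hollow 34 mm deep, with a 3 mm high inward lip at the mouth. The lip's clear bore is 21 mm in one cap, 14.4 mm in the other; it cannot be seen from outside, only found on the gauge pin
- cap_1: the same cap as point cap_1_mid; origin at the centre of its mouth
- cap_2: the same cap as point cap_2_mid; origin at the centre of its mouth
- gauge: steel go gauge, fixed: square 70 mm dark base plate 8 mm thick, on it a round shoulder of 30 mm diameter up to 20 mm above the bench, on that the upright pin, 17 mm in diameter and 26 mm tall, its last 5 mm tapering to 11 mm. Origin: underside centre, z up
- gauge_shoulder (a point): on the gauge pin's axis, at the top of its shoulder, 20 mm above the bench; z up. The cap that fits goes down until its mouth rests on the shoulder (cap centre 20 mm above this point); the tight one stops near the top of the pin (cap centre over 40 mm above this point)
- block: fixed black junction block, 100 x 80 mm, its grey top 36 mm above the bench, with the upright steel terminal post in the middle: 17 mm in diameter, up to 68 mm above the bench, its last 5 mm tapering to 11 mm. Round its foot lies a black rubber seal ring of 31 mm diameter. Four sprung round steel nubs stand 4.5 mm out of the post, 55 mm above the bench. Origin: underside centre, z up
- post_seat (a point): on the terminal post's axis, at the top of the unsqueezed seal ring, 46 mm above the bench; z up. The good cap's lip meets the sprung nubs when its mouth is about 14 mm above this point; they take about 10 to 15 N to pass, then give way (click) and the force drops; the mouth then meets the seal, with the cap centre 20 mm above this point, and the force rises again
- seal (a joint): compression of the rubber seal ring under the cap, in m: 0 when free, at most 0.004; pressing it takes about 1.5 N to start and 3 N for each mm (about 8 N at 0.002, 13 N at 0.004)
- tray_in (a point): empty grey plastic reject tray, fixed: 110 x 100 mm outside, 30 mm tall, walls 4 mm. This point is the centre of its inner floor, 4 mm above the bench; x along the long side, z up.
- nut: bystander, to be left alone: plain steel spacer nut, 22 mm across, 9 mm tall
- socket: bystander, to be left alone: steel drive socket standing upright, 22 mm across, 30 mm tall
- screwdriver: bystander, to be left alone: screwdriver lying down
- spanner: bystander, to be left alone: steel spanner lying down
- spray: bystander, to be left alone: aluminium spray can standing, 54 mm across, 110 mm tall
- clamp: bystander, to be left alone: steel battery clamp lying flat, about 70 mm long, 16 mm tall
- fuse_box: bystander, to be left alone: small black fuse box with clear lid, 45 x 30 x 30 mm
There are look-alikes about, which are no part of the job. What is shaped like the cap_1 but blue is not meant.

How it is judged:
By the outcome, as a careful person would: the job done as asked, in the order asked, and still so for the second after the job is handed in, while the arm keeps its last pose, push and grip.
It also fails if it takes over 72 s, if anything falls off the work surface, if the arm or the gripper's body presses on something with over 40 N, if the wrist force passes 120 N, or if a joint passes its speed limit or range.

### The arm

A 6-joint arm with a two-finger parallel gripper is mounted at the origin on the work surface. World frame = base frame: x ahead of the robot, y to its left, z up, the work surface at z = 0. Lengths are in m, angles in rad, forces in N, time in s.
With the tool pointing down it reaches from about 0.3 to 0.825 m from the base axis. Payload 5.4 kg.
Tool frame: the origin (TCP) lies midway between the tips of the shut fingers; the grasp point (between the pads) lies bot.pinch_z behind it (bot.pinch_z is the distance from the TCP to the grasp point, in m); z points along the fingers, y is the line along which they close (so a half turn about z gives the same grasp; the last joint's range is limited). The gripper opens to 92 mm and grips with 3 to 60 N. Pads are 20 mm wide; open, the fingers measure 128 mm over their backs; the gripper's body (75 mm by 189 mm) begins 69 mm behind the grasp point.
Start: joints at [0.908, 0.158, 1.597, -0, 1.386, -0.21], TCP at [0.252, 0.517, 0.215] pointing down, gripper open.
Joint ranges: [-2.91, 2.91], [-0.94, 2.29], [0.18, 2.7], [-1.29, 4.43], [0.17, 2.64], [-3, 3]. Speed limits (rad/s): [2.57, 2.57, 3.14, 3.14, 3.14, 3.14].

### API

Orientations are given as a unit quaternion [w, x, y, z].
In Python, from bench import bot, command_gripper, planner, status, viewer, job gives the robot as it stands. The module is installed in compiled form; this text tells all that it offers. Calls block until the motion is done:
- bot.reach(position, orientation): joint-space move of the TCP to a pose.
- bot.line_to(position, attitude=None, feed=0.15, threshold=None): straight line of the TCP; attitude=None keeps the orientation; feed is the mean speed in m/s. With threshold (N) it stops when the force on the tool has changed by that much, and returns True; else False.
- bot.move_j(angles): joint-space move.
- command_gripper(opening): finger opening in m; the grip force is fixed at half the most; returns when the fingers have stopped.
- bot.wait(seconds).
- planner.ik(position, orientation): joint angles nearest the present ones, or None.
- status.state(): the state.
- viewer.grab_frame(name): name is "scene" or "side" or "wrist"; returns (picture, depth): 420x560x3 uint8, red, green, blue; 420x560 float32, m along the optical axis (not along the pixel's ray), 0 where there is no reading.
- viewer.camera_params(name): a dict with "fx", "fy", "cx", "cy" (pixels), "R" (3x3) and "t" (3): a world point X has camera coordinates R X + t; the wrist camera has in their place "mount" (4x4, takes a point from camera to tool coordinates, whose origin is the TCP and whose axes are the flange's). Camera axes: x right, y down, z forward; pixel columns grow to the right and rows downward; lengths in m; the calibration is good to about 2 mm. A picture is of the moment at which its call begins: read the wrist's pose just before it. camera_params takes no time and is no camera call.
A pose or a line that the arm cannot do raises bot.IKError and nothing moves.
- job.close_job(): hands the job in; it is judged then, once.
The state is a dict: "clock": time; "joint_positions": joint angles; "qvel": joint speeds; "joint_torque": joint torques, N m; "eef_pos": TCP position; "ee_rot": TCP orientation; "contact_force": force on the tool from outside, world axes, zero at the start; "torque": the same for the moment, N m; "opening": finger opening in m; "grasp_force": force on a finger pad.
Only numpy, scipy, OpenCV 4.12 (cv2) and the standard library are available. Lean on these libraries where they do the work, as an engineer would, in place of code of your own. Each camera call takes 0.05 s, during which the arm holds its last target. There are 200 camera calls.

## Working session

There is one attempt and no reset: what is moved stays moved. The work goes in short steps, each a Python script; the robot and the scene stay as the last script left them, time stands still between calls to the robot, and variables do not carry over. Pictures are saved under pics/ and viewed, at most 10 in all, crops included, and the job is handed in when it is done.

```bash
mkdir -p pics; python3 - <<'E'
from bench import bot,status,viewer
import cv2,numpy as np
for n in("scene","side"):
    im,d=viewer.grab_frame(n); cv2.imwrite(f"pics/{n}0.png",im[...,::-1]); np.savez(f"{n}0.npz",im=im,d=d)
    p=viewer.camera_params(n); print(n,{k:np.round(v,3).tolist() for k,v in p.items()})
print(viewer.camera_params("wrist")); print(bot.pinch_z,status.state())
E
```

```text
scene {'fx': 402.09, 'fy': 402.09, 'cx': 281.803, 'cy': 210.176, 'R': [[-0.784, 0.62, -0.018], [0.504, 0.62, -0.601], [-0.362, -0.48, -0.799]], 't': [0.431, -0.242, 1.028]}
side {'fx': 517.18, 'fy': 517.18, 'cx': 284.345, 'cy': 197.837, 'R': [[0.948, -0.319, -0.0], [-0.167, -0.496, -0.852], [0.272, 0.807, -0.524]], 't': [-0.507, 0.137, 0.944]}
{'fx': 347.1090150454636, 'fy': 347.1090150454636, 'cx': 278.09389878089735, 'cy': 201.31474412022905, 'mount': array([[-4.24999065e-04, -9.70589270e-01, -2.40741122e-01,
         6.70982901e-02],
       [ 9.99999900e-01, -3.78632610e-04, -2.38855220e-04,
         3.43221864e-04],
       [ 1.40677875e-04, -2.40741200e-01,  9.70589334e-01,
        -1.69890132e-01],
       [ 0.00000000e+00,  0.00000000e+00,  0.00000000e+00,
         1.00000000e+00]])}
0.0187 {'clock': 0.1, 'joint_positions': array([ 9.07878230e-01,  1.58997233e-01,  1.59809419e+00,  1.40548987e-05,
        1.38617205e+00, -2.10104077e-01]), 'qvel': array([-0.00030732, -0.00133285, -0.0045371 , -0.0012136 ,  0.00078048,
        0.00013837]), 'joint_torque': array([-1.08294091e-03, -3.86503100e+01, -3.22962070e+01,  7.01284013e-02,
        3.39015329e-02, -3.24938242e-05]), 'eef_pos': array([0.25123011, 0.51659714, 0.21371714]), 'ee_rot': array([-3.59453066e-04,  2.24478870e-01,  9.74478598e-01, -7.54152987e-04]), 'contact_force': array([-0.29662617,  0.03576086, -0.52181087]), 'torque': array([-0.01250379,  0.07238948,  0.04645667]), 'grasp_force': 0.0, 'opening': 0.09185913480576992}
```

View pics/scene0.png

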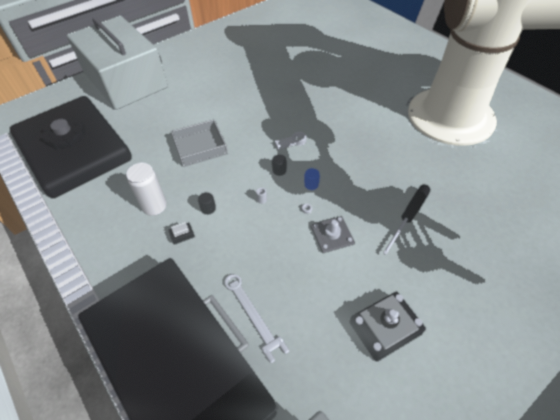

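View pics/side0.png

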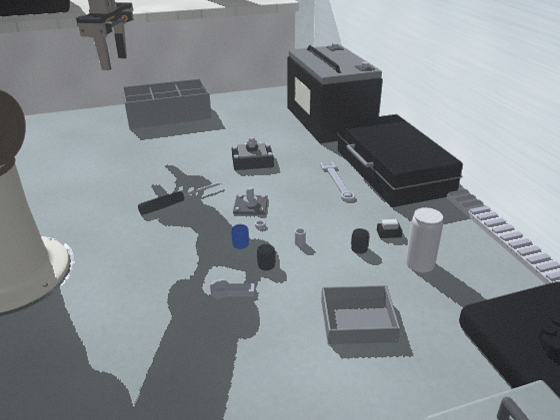

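The scene picture shows these candidates:
- Black cap A at (279,165).
- Black cap B at (207,203).
- Blue look-alike at (312,179), not wanted.
- Other dark things: fuse box (181,232), screwdriver handle (416,203).

The gauge is at (333,231), the block at (390,322) and the tray at (199,143). I choose the two black caps.

```bash
cat > h.py <<'E'
import numpy as np
from bench import viewer
from scipy.spatial.transform import Rotation as Ro
def cloud(d,p,T=None):
    v,u=np.mgrid[:d.shape[0],:d.shape[1]]
    c=np.stack([(u-p["cx"])/p["fx"]*d,(v-p["cy"])/p["fy"]*d,d],-1)
    if T is None: return (c-p["t"])@np.asarray(p["R"])
    return c@T[:3,:3].T+T[:3,3]
def wristT(s,p):
    q=s["ee_rot"]; T=np.eye(4); T[:3,:3]=Ro.from_quat([q[1],q[2],q[3],q[0]]).as_matrix(); T[:3,3]=s["eef_pos"]
    return T@p["mount"]
E
python3 - <<'E'
from h import *
import cv2
ob={"A":(279,161,.034,.046,.03),"B":(207,199,.034,.046,.03),"blue":(312,175,.034,.046,.03),"pin":(335,227,.026,.05,.03),"shoulderbase":(333,236,.003,.012,.055),"post":(391,317,.05,.072,.03),"blocktop":(388,322,.031,.04,.07),"tray":(199,135,.024,.036,.09)}
cl={}
for n in("scene","side"):
    z=np.load(n+"0.npz"); cl[n]=(cloud(z["d"],viewer.camera_params(n)),z["d"]>0)
P,m=cl["scene"]
for k,(u,v,a,b,r) in ob.items():
    g=P[v,u]; out=[]
    for n in cl:
        Q,mm=cl[n]; s=mm&(Q[...,2]>a)&(Q[...,2]<b)&(np.hypot(*(Q[...,:2]-g[:2]).transpose(2,0,1))<r)
        q=Q[s]; 
        if len(q): (c,wh,ang)=cv2.minAreaRect(q[:,:2].astype(np.float32)); out.append((len(q),q.mean(0).round(4).tolist(),np.round(c,4).tolist(),np.round(wh,3).tolist(),round(ang,1)))
    print(k,g.round(3),*out,sep="\n   ")
im=np.load("scene0.npz")["im"]
cv2.imwrite("pics/crop.png",cv2.resize(im[120:270,160:360],None,fx=4,fy=4,interpolation=2)[...,::-1])
E
```

```text
A
   [ 0.46  -0.121  0.039]
   (127, [0.4584, -0.1255, 0.0384], [0.4574, -0.1265], [0.03, 0.029], 52.0)
   (161, [0.4552, -0.1319, 0.0385], [0.4562, -0.1299], [0.031, 0.029], 73.6)
B
   [ 0.641 -0.13   0.041]
   (154, [0.6432, -0.1351, 0.0386], [0.6419, -0.1365], [0.031, 0.029], 8.4)
   (139, [0.6404, -0.1411, 0.0387], [0.642, -0.1393], [0.033, 0.029], 7.6)
blue
   [ 0.432 -0.043  0.041]
   (136, [0.4296, -0.0473, 0.0386], [0.4288, -0.0477], [0.03, 0.028], 49.3)
   (140, [0.4261, -0.0536, 0.0385], [0.4264, -0.0525], [0.031, 0.029], 76.4)
pin
   [0.486 0.087 0.041]
   (86, [0.4855, 0.0817, 0.0393], [0.4843, 0.0808], [0.013, 0.016], 51.0)
   (78, [0.4813, 0.0742, 0.0377], [0.4812, 0.0748], [0.016, 0.015], 77.0)
shoulderbase
   [0.492 0.091 0.02 ]
   (819, [0.4872, 0.0839, 0.0079], [0.4869, 0.0879], [0.091, 0.074], 64.5)
   (439, [0.4823, 0.0708, 0.008], [0.4928, 0.073], [0.072, 0.093], 69.6)
post
   [0.549 0.282 0.066]
   (168, [0.5458, 0.2801, 0.0623], [0.5433, 0.2795], [0.02, 0.021], 34.3)
   (65, [0.5415, 0.2733, 0.0599], [0.5418, 0.2718], [0.018, 0.023], 81.9)
blocktop
   [0.55  0.282 0.046]
   (1685, [0.5459, 0.281, 0.0353], [0.5433, 0.2793], [0.074, 0.096], 80.7)
   (392, [0.5414, 0.2695, 0.0354], [0.5428, 0.2761], [0.075, 0.094], 80.6)
tray
   [ 0.538 -0.345  0.003]
   (254, [0.5482, -0.3222, 0.0284], [0.557, -0.3109], [0.103, 0.11], 75.1)
   (672, [0.55, -0.3259, 0.0283], [0.5559, -0.3126], [0.103, 0.11], 73.8)
```

View pics/crop.png

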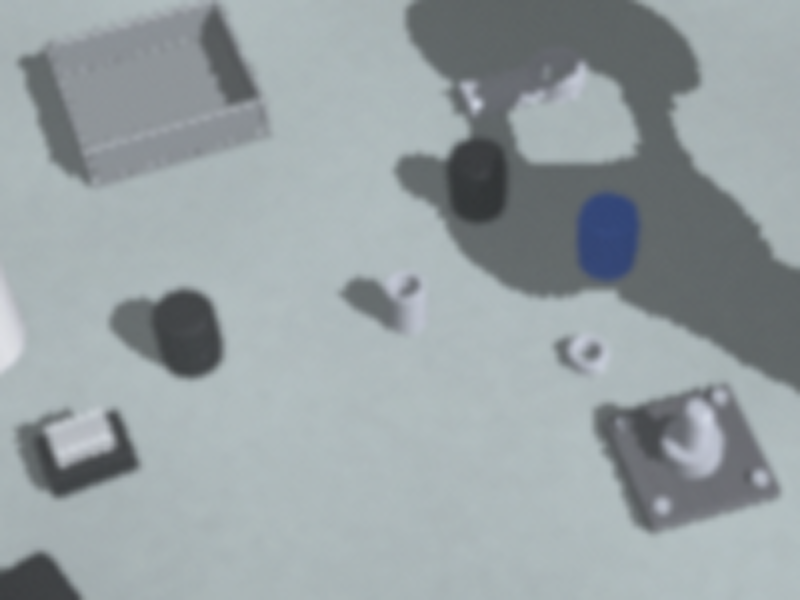

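The crop confirms two black caps at crop pixels (478,180) and (187,333), with the blue one at (608,237). The socket, nut, clamp and fuse box stand near them. Next I locate the neighbours for clearance.

```bash
python3 - <<'E'
from h import *
z=np.load("scene0.npz");P=cloud(z["d"],viewer.camera_params("scene"))
from scipy import ndimage as N
m=(P[...,2]>.006)&(z["d"]>0)&(P[...,0]>.3)&(P[...,0]<.95)&(np.abs(P[...,1])<.5)
L,n=N.label(m)
for i in range(1,n+1):
    q=P[L==i]
    if len(q)>25: print(np.round([*q.min(0),*q.max(0)],3).tolist(),len(q),np.round(N.center_of_mass(L==i)[::-1]))
E
```

```text
[0.701, -0.5, 0.006, 0.901, -0.365, 0.083] 5129 [ 76. 156.]
[0.492, -0.374, 0.006, 0.623, -0.248, 0.033] 892 [199. 142.]
[0.343, -0.202, 0.006, 0.418, -0.157, 0.018] 257 [291. 140.]
[0.442, -0.143, 0.006, 0.473, -0.11, 0.042] 251 [279. 164.]
[0.703, -0.242, 0.006, 0.756, -0.188, 0.113] 1353 [146. 188.]
[0.751, -0.5, 0.006, 0.95, 0.272, 0.089] 23253 [155. 336.]
[0.414, -0.064, 0.006, 0.444, -0.032, 0.042] 264 [311. 178.]
[0.529, -0.096, 0.006, 0.55, -0.072, 0.032] 131 [261. 195.]
[0.627, -0.151, 0.006, 0.659, -0.12, 0.042] 289 [206. 202.]
[0.3, 0.125, 0.006, 0.44, 0.181, 0.028] 400 [406. 219.]
[0.471, -0.011, 0.006, 0.492, 0.008, 0.011] 46 [306. 208.]
[0.439, 0.036, 0.006, 0.526, 0.123, 0.048] 969 [332. 234.]
[0.697, -0.131, 0.006, 0.745, -0.092, 0.033] 371 [180. 232.]
[0.685, 0.027, 0.006, 0.734, 0.206, 0.011] 841 [256. 320.]
[0.489, 0.232, 0.006, 0.598, 0.326, 0.07] 3038 [386. 326.]
[0.745, 0.322, 0.161, 0.761, 0.337, 0.187] 106 [319. 416.]
```

```bash
cat >> h.py <<'E'
from bench import bot,command_gripper,status,planner
import cv2
QT=np.array([0,np.cos(np.radians(80)),np.sin(np.radians(80)),0])
def look(g,a,b,r,name=None):
    bot.wait(.15); s=status.state(); p=viewer.camera_params("wrist"); im,d=viewer.grab_frame("wrist")
    Q=cloud(d,p,wristT(s,p)); m=(d>0)&(Q[...,2]>a)&(Q[...,2]<b)&(np.hypot(Q[...,0]-g[0],Q[...,1]-g[1])<r)
    q=Q[m]; c,R=cv2.minEnclosingCircle(q[:,:2].astype(np.float32))
    v,u=np.nonzero(m)
    print(len(q),"mean",q.mean(0).round(4),"zmax",q[:,2].max().round(4),"circ",np.round(c,4),round(R,4),"px",u.mean().round(),v.mean().round(),"t",round(s["clock"],1))
    if name: cv2.imwrite(f"pics/{name}.png",im[...,::-1])
    return q,im
E
python3 - <<'E'
from h import *
bot.reach([.52,.20,.22],QT); s=status.state(); print(s["eef_pos"],s["ee_rot"])
look([.483,.078],.038,.06,.03)
look([.5425,.276],.060,.08,.03,"w1")
bot.reach([.46,-.12,.16],QT); command_gripper(.05)
look([.457,-.128],.034,.046,.03,"w2")
E
```

```text
[0.51961143 0.20088548 0.21997514] [-1.14222924e-04  1.73117737e-01  9.84901117e-01  1.59210864e-04]
219 mean [0.4817 0.0809 0.044 ] zmax 0.0477 circ [0.4818 0.0791] 0.0088 px 154.0 189.0 t 1.8
297 mean [0.5411 0.2783 0.0652] zmax 0.0696 circ [0.5422 0.279 ] 0.0114 px 363.0 181.0 t 2.0
1026 mean [ 0.4553 -0.1279  0.0387] zmax 0.0418 circ [ 0.456  -0.1284] 0.016 px 267.0 194.0 t 4.2
```

```bash
python3 - <<'E'
from h import *
def st(k):
    s=status.state(); print(k,s["eef_pos"].round(4),s["contact_force"].round(1),"op",round(s["opening"],4),"g",round(s["grasp_force"],1),"t",round(s["clock"],1))
bot.reach([.4563,-.1283,.08],QT)
bot.line_to([.4563,-.1283,.010]); st("down")
command_gripper(.025); st("grip")
bot.line_to([.4563,-.1283,.10],feed=.2)
bot.reach([.4825,.0785,.10],QT); bot.line_to([.4825,.0785,.070]); bot.wait(.2); st("over")
e=status.state()["eef_pos"]; look(e[:2],e[2]+.022,e[2]+.036,.022,"w3")
E
```

```text
down [ 0.4577 -0.129   0.0116] [-0.5  0.4  0.2] op 0.0497 g 0.0 t 5.3
grip [ 0.4572 -0.1288  0.0111] [-1.   0.7  5.6] op 0.0318 g 30.0 t 5.7
over [0.4834 0.0781 0.0711] [ 1.3  0.3 -0.9] op 0.0319 g 30.0 t 7.7
4208 mean [0.4801 0.0797 0.0984] zmax 0.1071 circ [0.4806 0.079 ] 0.0209 px 278.0 264.0 t 7.8
```

View pics/w3.png

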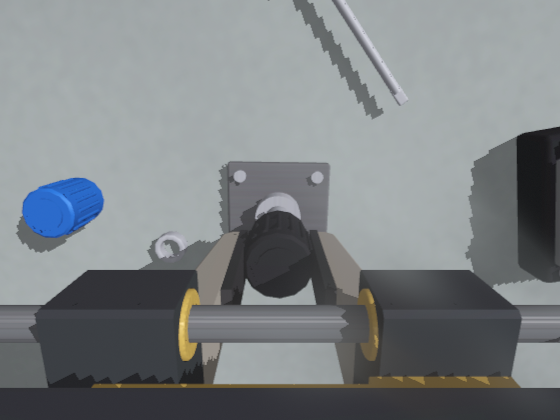

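The wrist view shows the cap (278,255) gripped squarely, with the gauge pin's shoulder (278,208) in line beneath it. Lowering onto the pin.

```bash
cat >> h.py <<'E'
def st(k):
    s=status.state(); print(k,s["eef_pos"].round(4),s["contact_force"].round(1),"op",round(s["opening"],4),"g",round(s["grasp_force"],1),"t",round(s["clock"],1))
E
python3 - <<'E'
from h import *
r=bot.line_to([.482,.0787,.0295],feed=.04,threshold=5); print(r); st("stop")
E
```

```text
True
stop [0.4814 0.0787 0.0311] [-0.9  0.3  5. ] op 0.032 g 30.0 t 8.8
```

Cap A went down to the shoulder (mouth at 20 mm), so it is the good one. I'll set it back on its spot, then test B properly.

```bash
python3 - <<'E'
from h import *
bot.wait(.2); st("seated")
bot.line_to([.482,.0787,.10],feed=.15)
bot.reach([.4565,-.1285,.06],QT); print(bot.line_to([.4565,-.1285,.0085],feed=.06,threshold=3)); st("A down")
command_gripper(.05); bot.line_to([.4565,-.1285,.10],feed=.2)
bot.reach([.642,-.136,.16],QT)
q,_=look([.642,-.138],.034,.046,.03)
c=cv2.minEnclosingCircle(q[:,:2].astype(np.float32))[0]
x,y=c[0]+.0003,c[1]
assert abs(x-.642)<.005 and abs(y+.138)<.006
bot.reach([x,y,.08],QT); bot.line_to([x,y,.0095]); st("down")
command_gripper(.025); st("grip")
bot.line_to([x,y,.10],feed=.2)
bot.reach([.482,.0787,.10],QT); bot.line_to([.482,.0787,.070]); st("over")
print(bot.line_to([.482,.0787,.0295],feed=.03,threshold=4)); st("stop")
E
```

```text
seated [0.4814 0.0787 0.0311] [0.4 0.7 4.7] op 0.0316 g 30.0 t 9.0
True
A down [ 0.4556 -0.128   0.011 ] [-1.5  0.6  5.2] op 0.0319 g 30.0 t 11.2
1028 mean [ 0.6414 -0.1375  0.0387] zmax 0.0414 circ [ 0.6421 -0.1379] 0.0161 px 276.0 198.0 t 13.2
down [ 0.6437 -0.1384  0.0113] [-0.4  1.3  0.5] op 0.0498 g 0.0 t 14.3
grip [ 0.6434 -0.1383  0.0109] [-0.2  0.1  5.7] op 0.0319 g 30.0 t 14.7
over [0.4821 0.078  0.0696] [ 1.1 -0.1  0.1] op 0.0318 g 30.0 t 16.7
True
stop [0.4829 0.0782 0.0537] [ 3.4 -1.5 -0.6] op 0.0316 g 30.0 t 17.4
```

```bash
python3 - <<'E'
from h import *
e=status.state()["eef_pos"]
print(bot.line_to([.482,.0787,.0295],feed=.02,threshold=6)); st("stop2")
bot.line_to([.482,.0787,.11],feed=.15); 
e=status.state()["eef_pos"]; im,_=viewer.grab_frame("wrist"); cv2.imwrite("pics/w4.png",im[...,::-1])
bot.reach([.5565,-.312,.10],QT); print(bot.line_to([.5565,-.312,.012],feed=.1,threshold=3)); st("tray")
command_gripper(.045); bot.line_to([.5565,-.312,.12],feed=.2)
bot.reach([.4565,-.1285,.16],QT)
q,_=look([.4563,-.1285],.034,.046,.03,"w5")
im,d=viewer.grab_frame("side"); cv2.imwrite("pics/side1.png",im[...,::-1])
E
```

```text
True
stop2 [0.4831 0.0781 0.0535] [ 0.4 -0.9  2.6] op 0.0316 g 30.0 t 17.7
True
tray [ 0.5552 -0.3108  0.0145] [0.1 0.3 3.6] op 0.0316 g 30.0 t 20.6
1031 mean [ 0.4539 -0.1267  0.0388] zmax 0.0419 circ [ 0.4545 -0.1271] 0.0161 px 280.0 191.0 t 22.7
```

View pics/side1.png

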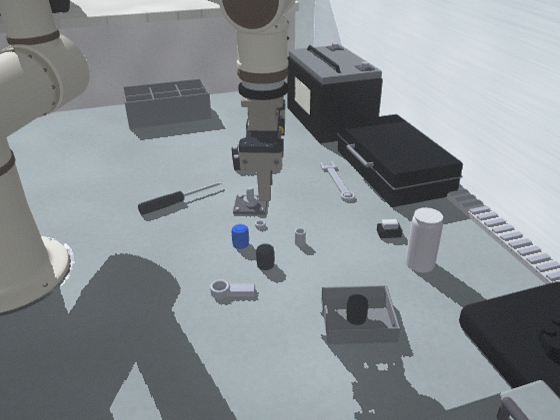

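The side view shows the tight cap standing in the tray (357,308) and the good cap back on its spot (265,256). Everything else is untouched. Now the good cap goes to the post.

```bash
python3 - <<'E'
from h import *
x,y=.4540,-.1268
bot.reach([x,y,.08],QT); bot.line_to([x,y,.0095]); st("down")
command_gripper(.025); st("grip")
bot.line_to([x,y,.13],feed=.2)
bot.reach([.5422,.2775,.13],QT); bot.line_to([.5422,.2775,.095]); bot.wait(.2); st("over")
im,_=viewer.grab_frame("wrist"); cv2.imwrite("pics/w6.png",im[...,::-1])
print(bot.line_to([.5422,.2775,.0745],feed=.04,threshold=4)); st("stop")
E
```

```text
down [ 0.4555 -0.1277  0.0112] [ 1.1 -0.6  0.2] op 0.0446 g 0.0 t 23.8
grip [ 0.4553 -0.1275  0.011 ] [-0.5  1.   7.7] op 0.0317 g 30.0 t 24.2
over [0.5432 0.2776 0.0964] [0.1 0.6 0. ] op 0.0316 g 30.0 t 27.0
False
stop [0.5422 0.2775 0.0744] [-0.1 -0.1 -0.7] op 0.0317 g 30.0 t 27.7
```

View pics/w6.png

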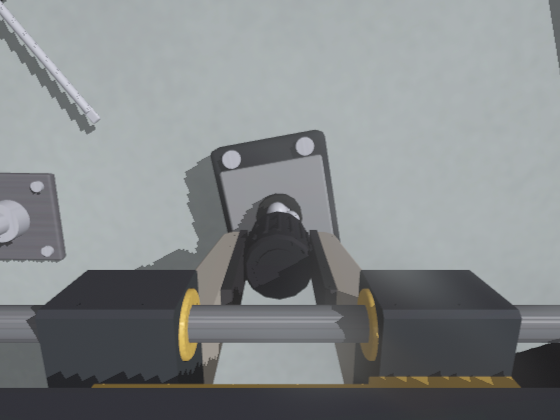

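The picture shows the cap (280,255) in line with the post (279,212). It has since slid over the tip without contact (mouth at 63 mm). Pressing in small steps.

```bash
python3 - <<'E'
from h import *
z=.0745
while z>.050:
    z-=.001; bot.line_to([.5422,.2775,z],feed=.02); bot.wait(.1)
    s=status.state(); f=s["contact_force"]; e=s["eef_pos"]
    print(round(z,4),"mouth",round((e[2]-.011)*1e3,1),e[:2].round(4),f.round(1),round(s["opening"],4),round(s["clock"],1))
    if f[2]>22 or s["clock"]>50 or (e[2]-.011<.0465 and f[2]>10.5): break
E
```

```text
0.0735 mouth 62.7 [0.5423 0.2776] [ 0.1  0.2 -0.5] 0.0316 28.1
0.0725 mouth 61.5 [0.5422 0.2775] [ 0.4 -0.4 -0.1] 0.0316 28.4
0.0715 mouth 60.5 [0.5423 0.2775] [-0.  -0.3 -0.1] 0.0317 28.8
0.0705 mouth 59.8 [0.5426 0.2777] [1.4 2.2 1.8] 0.0317 29.1
0.0695 mouth 59.1 [0.5427 0.2777] [0.3 1.2 4.7] 0.032 29.5
0.0685 mouth 58.3 [0.5429 0.2778] [0.8 1.8 6.1] 0.0318 29.8
0.0675 mouth 57.4 [0.543  0.2779] [0.6 1.7 4.6] 0.0317 30.2
0.0665 mouth 55.9 [0.5427 0.2778] [1.5 1.9 5.2] 0.0319 30.5
0.0655 mouth 54.2 [0.5423 0.2777] [ 3.8  3.6 -0.7] 0.032 30.9
0.0645 mouth 52.8 [0.542  0.2775] [ 4.7  3.8 -1.4] 0.0319 31.2
0.0635 mouth 51.3 [0.5418 0.2774] [ 4.7  4.4 -3.9] 0.0318 31.6
0.0625 mouth 49.6 [0.5413 0.2772] [ 5.   4.  -5.8] 0.0318 31.9
0.0615 mouth 48.5 [0.5411 0.277 ] [ 5.2  3.4 -6.2] 0.0315 32.3
0.0605 mouth 48.3 [0.5413 0.2771] [ 2.7  1.2 -7.9] 0.0315 32.6
0.0595 mouth 48.2 [0.5417 0.2773] [ 1.3  1.1 -5. ] 0.032 33.0
0.0585 mouth 47.7 [0.5422 0.2775] [ 0.6 -0.2 -1.6] 0.032 33.3
0.0575 mouth 46.6 [0.5422 0.2775] [-0.3 -0.3  0.2] 0.0319 33.7
0.0565 mouth 45.8 [0.5423 0.2775] [ 0.8 -1.   2.9] 0.0314 34.0
0.0555 mouth 44.8 [0.5424 0.2775] [-0.9  0.5  4.2] 0.0318 34.4
0.0545 mouth 44.0 [0.5424 0.2775] [-2.1 -0.8  6.3] 0.032 34.7
0.0535 mouth 43.3 [0.5424 0.2775] [-1.5 -0.7  8. ] 0.0318 35.1
0.0525 mouth 42.7 [0.5424 0.2775] [-3.9 -1.3 11.2] 0.0317 35.4
```

```bash
python3 - <<'E'
from h import *
bot.wait(1); st("hold")
im,d=viewer.grab_frame("scene"); cv2.imwrite("pics/scene1.png",cv2.resize(im[100:380,100:480],(760,560))[...,::-1])
E
```

```text
hold [0.5425 0.2775 0.0537] [-3.  -2.4 10.2] op 0.0316 g 30.0 t 36.4
```

View pics/scene1.png

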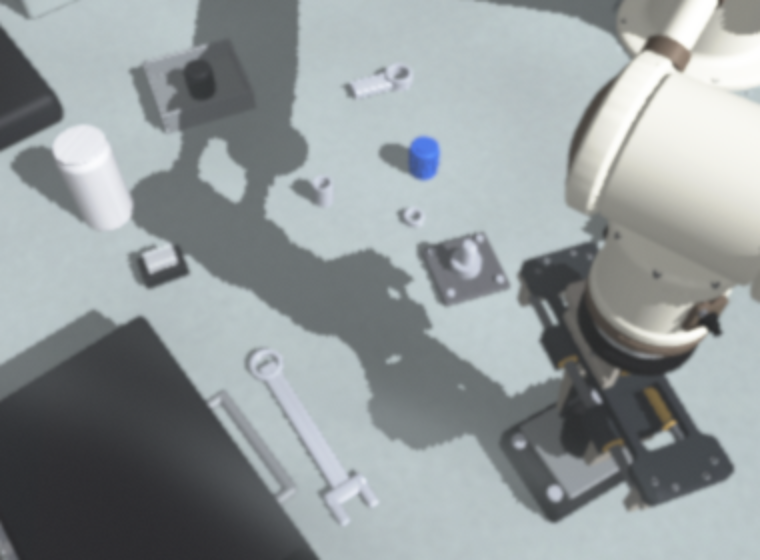

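The scene view shows the tight cap in the tray (200,80), the good cap held down on the post (580,425), and the bystanders in place. The push holds steady at about 10 N with the mouth at 42.7 mm, about 3 mm into the seal. Handing in.

```bash
python3 -c "
from bench import job
print(job.close_job())"
```

```text
the job is handed in; nothing more can be done
None
```

The job is handed in at about 36 s: the good cap went fully down on the gauge, the tight one stopped high and is in the reject tray, and the good cap is clicked onto the post, held with about 10 N and roughly 3 mm of seal squeeze.

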